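# Centre the wobbly bird on its plinth

## Task

The little wooden bird stands dangerously near the edge of its marble plinth. Nudge it with light taps of the fingertips until its foot stands wholly on the dark felt disc in the middle, upright and at rest, then take the hand away. Do not squeeze, lift, tip over or knock off the bird, do not shove the plinth along the desk, and leave the other things where they are.

Things in the scene. Friction and masses are not known exactly. Their poses are not given: they have to be found in the camera images.
- bird: loose turned wooden bird, honey-brown pear-shaped body, red head, yellow beak; 85 to 125 g, 68 mm tall, round: foot 32 mm in diameter, belly 42 mm (widest) 13 mm up, neck 20 mm across at 43 mm, head 26 mm centred 55 mm up. Origin: centre of the foot's underside, z up, beak (20 mm from the axis) to -x, facing anywhere. Pushed at the belly or lower it slides, at the head it topples; over 12 N is rough
- plinth: round display plinth of pale marble, 90 mm in diameter, 45 mm high, loose, about 0.78 kg, standing on the desk. Origin: centre of its underside; z up; its yaw means nothing
- plinth_top (a point): centre of the plinth's flat top, 45 mm above the desk, and of the dark green felt disc, 48 mm in diameter, let in flush there
- glue_stick: white and orange glue stick standing upright, 26 mm in diameter, 97 mm tall, bystander; origin: centre of its underside
- grey_pot: small round grey lidded pot, 48 mm in diameter, 42 mm tall, bystander; origin: centre of its underside
- pink_tape: pink roll of tape lying flat, 50 mm in diameter, 15 mm high, bystander; origin: centre of its underside
- bead_jar: glass jar of wooden beads with a wooden lid, 70 mm in diameter, 86 mm tall, bystander; origin: centre of its underside
- eraser: blue and white eraser lying flat, 19 x 42 x 12 mm, bystander; origin: centre of its underside
Not all that is in view belongs to the job. What is shaped like the bird but pink or purple is not meant. Leave any blue or turquoise look-alike of the plinth alone.

How it is judged (in metres and radians):
At the end, for the whole second after the job is handed in: the bird stands upright (within 0.08 rad) and at rest on the level plinth, its foot wholly on the felt disc (foot centre within 8 mm of the disc's centre) (horizontal distance between bird and plinth_top below 0.008 m and z of bird in the frame of plinth_top between -0.003 and 0.003 m and angle between bird's own z axis and vertical below 0.08 rad and angle between plinth's own z axis and vertical below 0.05 rad and linear speed of bird below 0.02 m/s and angular speed of bird below 0.2 rad/s); the robot touches nothing.
It fails at once if the bird is squeezed or struck with more than 12 N (contact force between any of the fingers, the arm and bird above 12 N).
It fails at once if the bird is lifted (foot centre more than 15 mm above the plinth's top) (z of bird in the frame of plinth_top above 0.015 m).
It fails at once if the bird is tipped over (more than 0.7 rad) or knocked off the plinth (angle between bird's own z axis and vertical above 0.7 rad or z of bird in the frame of plinth_top below -0.012 m).
It fails at once if the plinth is shoved more than 15 mm (distance of plinth from where it was at the start of the episode above 0.015 m).
It fails at once if a bystander is moved more than 15 mm (distance of any of glue_stick, grey_pot, pink_tape, bead_jar, eraser from where it was at the start of the episode above 0.015 m).
It also fails if it takes over 45 s, if anything falls off the work surface, if the arm or the gripper's body presses on something with over 40 N, if the wrist force passes 120 N, or if a joint passes its speed limit or range.

## Robot

A 6-joint arm with a two-finger parallel gripper is mounted at the origin on a cart in front of the work surface, level with it; the furniture and walls round the work are solid. World frame = base frame: x ahead of the robot, y to its left, z up, the work surface at z = 0. Lengths are in mm, angles in rad, forces in N, time in s.
With the tool pointing down it reaches from about 300 to 775 mm from the base axis. Payload 14.6 kg.
Tool frame: the origin (TCP) lies between the finger pads; the fingertips stand 25 mm ahead of it and the grasp point (between the pads) lies 6 mm ahead of it; z points along the fingers, y is the line along which they close (so a half turn about z gives the same grasp; the last joint's range is limited). The gripper opens to 94 mm and grips with 3 to 60 N. Pads are 16 mm wide; open, the fingers measure 119 mm over their backs; the gripper's body (75 mm by 177 mm) begins 78 mm behind the grasp point.
Start: joints at [-1.264, 0.3, 1.521, -0, 1.321, -0.067], TCP at [200.828, -512.013, 194.846] pointing down, gripper open.
Joint ranges: [-3.03, 3.03], [-0.79, 2.21], [0.23, 2.52], [-1.04, 4.18], [0, 3.07], [-2.55, 2.55]. Speed limits (rad/s): [2.22, 2.22, 2.57, 3.14, 3.14, 3.14].

## Interface

Orientations are given as [roll, pitch, yaw] about the fixed x, y, z axes, in that order (R = Rz(yaw) Ry(pitch) Rx(roll)).
In Python, from cell import manip gives the robot as it stands. The module is installed in compiled form; this text tells all that it offers.
- The arm moves only by the tool step_arm, never from a script. Its argument "series" is one flat list of numbers, 5 for each row, row after row: the shift along the world's x, y, z in mm, then the turn about the world's z in rad, then the closure, from 0 (fully open) to 1 (shut). In form: [dx, dy, dz, spin, jaw, dx, dy, dz, spin, jaw, ...]. A call has 1 to 20 rows; each row shifts and turns the commanded pose from where the row before left it; what a row does not reach is not made up. A row lasts 1/8 s, in which the tool goes at most 62.5 mm and 10.7 degrees, less where a joint would pass 70% of its speed; a pose out of reach is approached as far as the arm can. A call is refused whole if a number of a shift passes 62.5 or a number of a turn 0.188, either way. A call with a gripper value outside its range is refused whole. The fingers move at their own pace and stop on an object; "squeeze" is the grip in N (left out, the last holds). Time passes only in rows, so rows that do not move let the fingers close. It gives the time, the measured TCP pose, the force, the opening and the grip force at its end, in the units of the state.
- manip.read_state(): the state, without advancing time (a new reading comes with each control period).
- manip.camera(name): name is "scene" or "top"; returns (picture, depth): 420x560x3 uint8, blue, green, red; 420x560 float32, mm along the optical axis (not along the pixel's ray), 0 where there is no reading.
- manip.camera_info(name): a dict with "fovy" (degrees; the focal length in pixels is half the picture's height over the tangent of half this angle, whatever the lens; pixels are square), "cx", "cy" (the principal point, pixels), "eye" and "orientation" of the camera in the world. Camera axes: x right, y down, z forward; pixel columns grow to the right and rows downward; lengths in mm; the calibration is good to about 2 mm. A picture is of the moment at which its call begins. camera_info takes no time and is no camera call.
- manip.sign_off(): hands the job in; it is judged then, once.
The state is a dict: "clock": time; "joints": joint angles; "qd": joint speeds; "effort": joint torques, N m; "eef_pos": TCP position; "eef_rot": TCP orientation; "wrist_force": force on the tool from outside, world axes, zero at the start; "moment": the same for the moment, N m; "finger_gap": finger opening in mm; "finger_force": force on a finger pad.
Only numpy, scipy, OpenCV 4.12 (cv2) and the standard library are available. Lean on these libraries where they do the work, as an engineer would, in place of code of your own. Each camera call takes 0.05 s, during which the arm holds its last target. There are 200 camera calls.

## Working session

There is one attempt and no reset: what is moved stays moved. The work goes in short steps, Python scripts to look and compute and a tool call to move; the robot and the scene stay as the last step left them, time stands still between calls to the robot, and variables do not carry over. Pictures are saved under pics/ and viewed, at most 11 in all, crops included, and the job is handed in when it is done.

Besides the shell and the picture viewer there is one more tool, called after "Request:" as a command line: name --argument value ..., lists and objects as JSON in quotes. step_arm: Moves the arm, as the interface text tells. Its arguments: {"type":"object","properties":{"series":{"type":"array"},"squeeze":{"type":"number"}},"required":["series"]}

```bash
mkdir -p pics
cat > h.py <<'E'
import numpy as np, cv2
from cell import manip
from scipy.spatial.transform import Rotation as R
def info(n):
    i=manip.camera_info(n); return i
def Rm(o):
    o=np.array(o,float)
    return o if o.shape==(3,3) else (R.from_euler('xyz',o).as_matrix() if o.size==3 else R.from_quat(o).as_matrix())
def ray(n,u,v,z,H=420):
    i=info(n); f=H/2/np.tan(np.radians(i['fovy'])/2)
    d=Rm(i['orientation'])@np.array([(u-i['cx'])/f,(v-i['cy'])/f,1]); e=np.array(i['eye'],float)
    return e+d*(z-e[2])/d[2]
E
python3 - <<'E'
from h import *
for n in("scene","top"):
    print(manip.camera_info(n)); p,d=manip.camera(n); cv2.imwrite(f'pics/{n}0.png',p)
print(manip.read_state())
E
```

```text
{'fovy': 46.47510832362396, 'cx': 271.95645808339606, 'cy': 213.17611938523387, 'eye': array([-84.53605796, 694.24295655, 533.67269114]), 'orientation': array([-2.03496219, -0.02066592, -2.44136647])}
{'fovy': 51.816967409528765, 'cx': 276.19446041230935, 'cy': 215.87613270837207, 'eye': array([ 417.64291363,  -48.45439584, 1067.82448326]), 'orientation': array([-3.0099471 ,  0.0225001 , -1.59143144])}
{'clock': 0.1, 'joints': array([-1.26360378e+00,  3.00405831e-01,  1.52149930e+00,  1.68761496e-05,
        1.32070306e+00, -6.66247249e-02]), 'qd': array([-0.00110099, -0.00230498, -0.00070481,  0.00072844, -0.00047142,
       -0.00011735]), 'effort': array([-8.51491762e-06, -5.32648087e+01, -3.53284621e+01,  7.09433248e-02,
        2.34568800e-02, -5.48014020e-05]), 'eef_pos': array([ 200.76093056, -511.79315138,  194.35673531]), 'eef_rot': array([-3.14058046e+00, -8.39199999e-05,  3.73813044e-01]), 'wrist_force': array([-0.76021496, -0.02710095, -0.86243434]), 'moment': array([0.00657505, 0.02748893, 0.0031432 ]), 'finger_force': 0.0, 'finger_gap': 94.38820323516897}
```

View pics/top0.png

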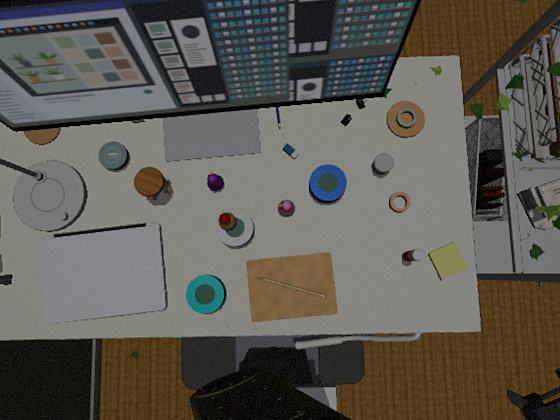

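View pics/scene0.png

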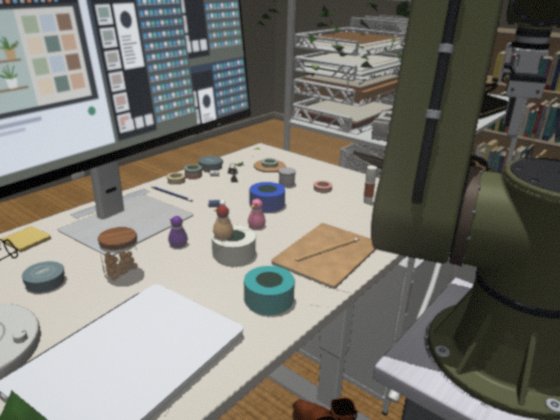

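The top view shows the white plinth at about (236,230), with the bird's red head at (227,219), off towards +x,+y. In the scene view the bird is at (222,222) on the plinth at (233,245). The pink bird at (286,207) and the blue plinth at (328,183) are distractors. Next I'll measure.

```bash
cat >> h.py <<'E'
def measure(save=None):
    p,d=manip.camera("top"); q,dq=manip.camera("scene")
    def mask(img,lo,hi,box):
        m=cv2.inRange(cv2.cvtColor(img,cv2.COLOR_BGR2HSV),lo,hi); k=np.zeros_like(m); x0,y0,x1,y1=box; k[y0:y1,x0:x1]=m[y0:y1,x0:x1]; return k
    def big(m):
        c=cv2.findContours(m,cv2.RETR_EXTERNAL,cv2.CHAIN_APPROX_NONE)[0]
        return max(c,key=cv2.contourArea) if c else None
    out={}
    for n,img,box in(("top",p,(205,195,268,255)),("scene",q,(195,195,262,270))):
        red=big(mask(img,(0,150,60),(7,255,255),box)) 
        if red is not None:
            (u,v),r=cv2.minEnclosingCircle(red); out[n+'_head']=(u,v,r,ray(n,u,v,100).round(1))
    # plinth top: light low-saturation pixels, top view
    m=mask(p,(0,0,130),(180,60,255),(205,195,268,255)); out['m']=m
    if save:
        a=cv2.resize(p[190:260,195:275],None,fx=5,fy=5,interpolation=cv2.INTER_CUBIC)
        b=cv2.resize(q[195:275,190:270],None,fx=5,fy=5,interpolation=cv2.INTER_CUBIC)
        h=400; a=cv2.copyMakeBorder(a,0,h-a.shape[0],0,0,cv2.BORDER_CONSTANT)
        cv2.imwrite(save,np.hstack([a,b]))
    return out,p,d,q,dq
E
python3 - <<'E'
from h import *
o,p,d,q,dq=measure('pics/c1.png'); o.pop('m'); print(o)
# 3D points from depth, crop, both views
for n,img,dd,box in(("top",p,d,(200,190,272,262)),("scene",q,dq,(195,190,262,275))):
    i=info(n); f=210/np.tan(np.radians(i['fovy'])/2)
    v,u=np.mgrid[box[1]:box[3],box[0]:box[2]]; z=dd[v,u]
    P=np.stack([(u-i['cx'])/f*z,(v-i['cy'])/f*z,z],-1)@Rm(i['orientation']).T+np.array(i['eye'])
    P=P[z>0]; 
    s=P[(P[:,2]>38)&(P[:,2]<50)]; h=P[(P[:,2]>85)]
    from numpy import median as M
    print(n,len(s),'plinth box',s.min(0),s.max(0),'bird top n',len(h),h.mean(0) if len(h) else'', h[:,:2].min(0),h[:,:2].max(0), h[:,2].max())
    b=P[(P[:,2]>53)&(P[:,2]<66)]; print('belly',b.min(0),b.max(0))
E
```

```text
{'top_head': (223.89999389648438, 217.89999389648438, 5.0220537185668945, array([544.4,  89.1, 100. ])), 'scene_head': (222.5, 208.0, 0.5001000165939331, array([555.5,  75.5, 100. ]))}
top 848 plinth box [485.97000143  27.37588953  38.17451011] [574.73524727 115.85260031  49.83483496] bird top n 121 [543.28139687  86.23720737 106.83915352] [531.7291894   74.82577853] [562.03546598  99.639199  ] 114.0986675644449
belly [523.00064287  68.14763916  55.64435103] [563.13092866  98.63387891  65.71370646]
scene 928 plinth box [ 394.75271044 -135.97740435   38.08092866] [659.1993875  157.48944165  49.88023678] bird top n 186 [538.67524257  94.46305731 100.14436797] [529.75491449  80.14547891] [562.05361123 102.8765405 ] 114.33731882713448
belly [520.78735561 -60.485748    53.31077177] [584.73238586 110.40792088  65.92726384]
```

View pics/c1.png

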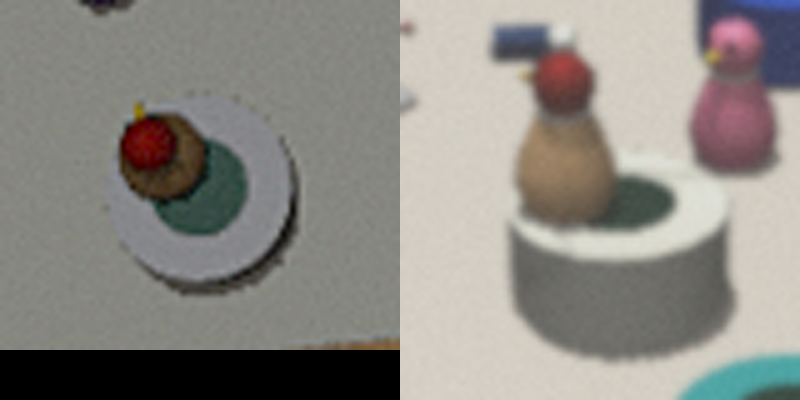

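The crop shows the plinth top centred at crop (201,188), the belly at (163,157) and the red head at (148,144). The beak points to +x.

Run:
```python
from h import *
g=lambda a,b,z:ray("top",195+a/5-.4,190+b/5-.4,z).round(1)
print('plinth',g(201,188.5,45),'belly',g(163,157,58),'head',g(148,144,100))
s=lambda a,b,z:ray("scene",190+(a-400)/5-.4,195+b/5-.4,z).round(1)
print('scene plinth',s(619,208,45),'belly',s(565,183,62),'head',s(565,84,100))
for n,u,v,z in(('glue',416,255,97),('pinkbird',286,208,40),('purple',215,181,40),('blue',328,183,45),('teal',205,294,45),('jar',149,180,86)): print(n,ray("top",u,v,z).round(0))
```

```text
plinth [528.4  71.   45. ] belly [542.4  87.3  58. ] head [543.3  88.5 100. ]
scene plinth [527.3  74.2  45. ] belly [536.2  95.6  62. ] head [544.4  86.2 100. ]
glue [ 452. -338.   97.]
pinkbird [573. -52.  40.]
purple [643. 119.  40.]
blue [ 630. -154.   45.]
teal [373. 142.  45.]
jar [640. 266.  86.]
```

Run:
```python
from h import *
p,d=manip.camera("top")
i=info("top"); f=210/np.tan(np.radians(i['fovy'])/2)
v,u=np.mgrid[0:420,0:560]
P=np.stack([(u-i['cx'])/f*d,(v-i['cy'])/f*d,d],-1)@Rm(i['orientation']).T+np.array(i['eye'])
for x in range(400,1000,50):
    print(x,[int(P[(d>0)&(abs(P[...,0]-x-25)<25)&(abs(P[...,1]-y)<25),2].max(initial=-1)) for y in range(-450,351,50)])
```

```text
400 [16, 16, 101, 6, 6, 7, 13, 13, 15, 18, 13, 49, 49, 44, 27, 26, 27]
450 [387, 16, 101, 7, 6, 5, 15, 14, 14, 13, 49, 49, 5, 6, 25, 25, 26]
500 [384, 8, 7, 7, 5, 5, 6, 5, 5, 6, 106, 115, 6, 6, 25, 26, 25]
550 [6, 5, 20, 20, 6, 45, 51, 7, 71, 6, 77, 110, 6, 6, 8, 5, 8]
600 [6, 4, 20, 19, 6, 50, 53, 51, 6, 6, 4, 70, 70, 7, 91, 93, 6]
650 [6, 292, 6, 47, 47, 49, 51, 48, 7, 5, 6, 70, 68, 6, 91, 91, 32]
700 [401, 291, 6, 45, 7, 5, 7, 13, 16, 12, 11, 11, 11, 11, 176, 189, 220]
750 [6, 23, 23, 12, 299, 325, 357, 380, 407, 439, 468, 495, 516, 522, 529, 535, 536]
800 [431, 434, 22, 10, 463, 469, 476, 482, 488, 495, 502, 509, 513, 513, 11, 6, 4]
850 [5, 6, 6, 7, 15, 4, 5, -1, -1, -1, -1, -1, -1, -1, -1, -1, -1]
900 [8, 8, 7, -1, -1, -1, -1, -1, -1, -1, -1, -1, -1, -1, -1, -1, -1]
950 [7, 4, 4, -1, -1, -1, -1, -1, -1, -1, -1, -1, -1, -1, -1, -1, -1]
```

Request:
step_arm --series '[0,0,20,0.15,0.85,0,0,20,0.15,0.85,0,0,0,0.16,0.85]' --squeeze 3

```text
clock: 0.62
eef_pos: [201.0, -512.5, 236.3]
eef_rot: [3.14, 0.001, 0.839]
wrist_force: [-0.5, 0.1, -0.1]
finger_gap: 67.4
finger_force: 0.0
```

Request:
step_arm --series '[25,42,0,0,0.85,25,42,0,0,0.85,25,42,0,0,0.85,25,42,0,0,0.85,25,42,0,0,0.85,25,42,0,0,0.85,25,42,0,0,0.85,25,42,0,0,0.85,25,42,0,0,0.85,25,42,0,0,0.85,25,42,0,0,0.85,25,42,0,0,0.85,25,42,0,0,0.85,25,42,0,0,0.85,25,44,0,0,0.85,0,0,0,0,0.85,0,0,0,0,0.85]'

```text
clock: 2.75
eef_pos: [575.5, 119.6, 234.6]
eef_rot: [-3.141, 0.001, 0.834]
wrist_force: [-0.1, -0.2, -1.1]
finger_gap: 14.1
finger_force: 0.0
```

Request:
step_arm --series '[0,2,-30,0,0.85,0,2,-40,0,0.85,0,0,-40,0,0.85,0,0,-30,0,0.85,0,0,-16,0,0.85,0,0,0,0,0.85,0,0,0,0,0.85]'

```text
clock: 3.62
eef_pos: [576.5, 123.8, 80.3]
eef_rot: [3.14, -0.002, 0.833]
wrist_force: [0.4, 0.1, -0.3]
finger_gap: 14.3
finger_force: 0.0
```

Run:
```python
from h import *
o,p,d,q,dq=measure('pics/c2.png'); o.pop('m'); print(o); print(manip.read_state()['eef_pos'])
```

```text
{'top_head': (223.5, 218.5, 3.5356338024139404, array([543.1,  90.1, 100. ]))}
[576.3961929  123.9601214   80.12486815]
```

View pics/c2.png

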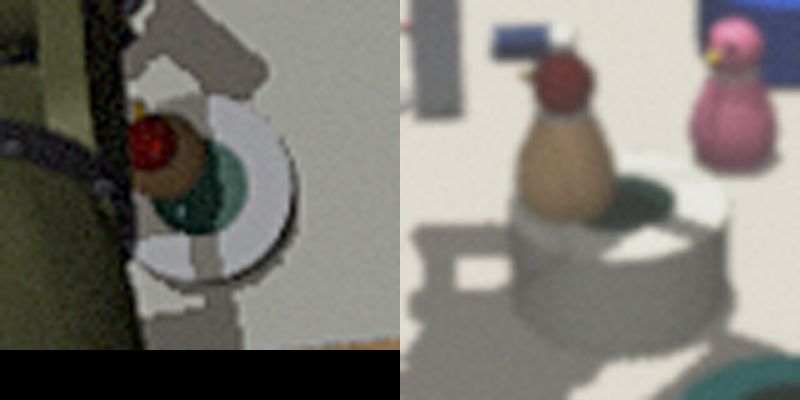

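The bird is unmoved, with its head at about crop (152,144), and the fingers are behind it on the +x,+y side. The arm overhead covers the left part of the plinth. I'll start pushing gently.

Request:
step_arm --series '[-2.8,-3,-1,0,0.85,-2.8,-3,-1,0,0.85,-2.8,-3,0,0,0.85,-2,-2.2,0,0,0.85,-1,-1.1,0,0,0.85,-1,-1.1,0,0,0.85,-1,-1.1,0,0,0.85,-1,-1.1,0,0,0.85,-1,-1.1,0,0,0.85,-1,-1.1,0,0,0.85,-1,-1.1,0,0,0.85,-1,-1.1,0,0,0.85,-1,-1.1,0,0,0.85,-1,-1.1,0,0,0.85,0,0,0,0,0.85]'

```text
clock: 5.6
eef_pos: [555.4, 101.7, 76.8]
eef_rot: [-3.142, 0.0, 0.834]
wrist_force: [-0.3, 0.4, -0.1]
finger_gap: 14.1
finger_force: 0.1
```

Run:
```python
from h import *
o,p,d,q,dq=measure('pics/c3.png'); s=manip.read_state(); print(s['eef_pos'],s['wrist_force'],s['finger_gap'])
```

```text
[555.41838189 101.80371948  76.8394747 ] [0.64726154 0.72103031 0.28511341] 14.191415785010532
```

View pics/c3.png

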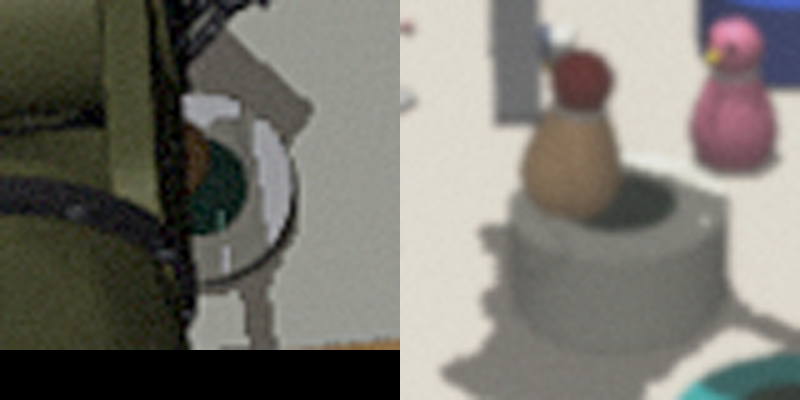

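The head has shifted more than the belly (crop (582,81) against about (571,180)), so the bird is leaning. The finger is probably touching the beak or head. I'll back off slowly and check.

Request:
step_arm --series '[1,1.1,0,0,0.85,1,1.1,0,0,0.85,1,1.1,0,0,0.85,1,1.1,0,0,0.85,1,1.1,0,0,0.85,1,1.1,0,0,0.85,1,1.1,0,0,0.85,2,2.2,0,0,0.85,3,3.3,0,0,0.85,4,4.4,0,0,0.85,6,6.6,0,0,0.85,6,6.6,0,0,0.85,0,0,30,0,0.85,6,6,50,0,0.85,6,40,50,0,0.85,6,60,0,0,0.85,0,40,0,0,0.85,0,0,0,0,0.85]'

```text
clock: 7.95
eef_pos: [600.7, 280.4, 204.8]
eef_rot: [-3.141, 0.0, 0.837]
wrist_force: [0.4, 0.0, -0.0]
finger_gap: 14.2
finger_force: 0.0
```

Run:
```python
from h import *
o,p,d,q,dq=measure('pics/c4.png'); o.pop('m');print(o);s=manip.read_state(); print(s['eef_pos'],s['wrist_force'],s['finger_gap'],s['clock'])
```

```text
{'top_head': (224.90908813476562, 218.18182373046875, 5.182721138000488, array([543.7,  86.9, 100. ])), 'scene_head': (222.0, 207.0, 1.000100016593933, array([559.5,  72.9, 100. ]))}
[601.21824324 277.6590208  205.09217977] [-0.80515394 -0.87907523  0.47916344] 14.153422545306174 8.05
```

View pics/c4.png

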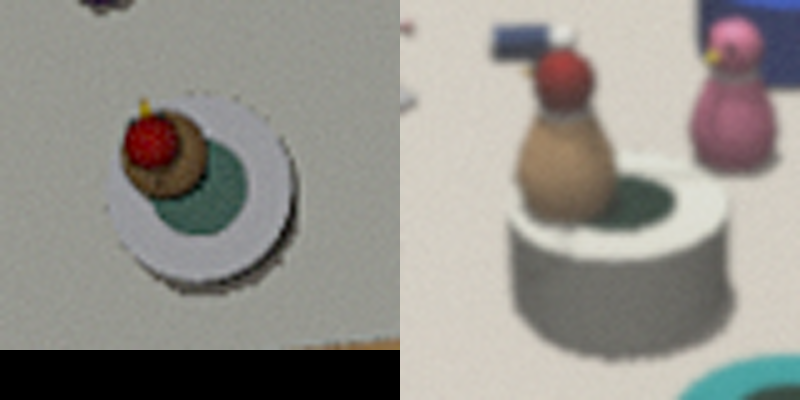

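The bird is back upright at nearly its old spot (head at crop (152,142), beak at (144,107), pointing to +x), so it was the beak that got pushed. I'll push in two perpendicular directions that avoid the beak, starting along -y.

Request:
step_arm --series '[-11.6,-28.6,0,0.147,0.85,-11.6,-28.6,0,0.147,0.85,-11.6,-28.6,0,0.147,0.85,-11.6,-28.6,0,0.147,0.85,-11.6,-28.6,0,0.147,0.85,0,0,0,0,0.85,0,0,0,0,0.85]'

```text
clock: 8.93
eef_pos: [543.6, 134.3, 205.7]
eef_rot: [3.141, -0.0, 1.566]
wrist_force: [0.1, 0.5, -0.7]
finger_gap: 13.8
finger_force: 0.0
```

Run:
```python
from h import *
g=lambda a,b,z:ray("top",195+a/5-.4,190+b/5-.4,z).round(1)
print('belly',g(166,155,58),'head',g(152,142,100),'beak',g(144,104,100))
s=lambda a,b,z:ray("scene",190+(a-400)/5-.4,195+b/5-.4,z).round(1)
print('head',s(565,82,100),s(530,73,100)); print(manip.read_state()['eef_pos'],manip.read_state()['joints'])
```

```text
belly [543.3  85.9  58. ] head [544.1  86.6 100. ] beak [561.6  90.2 100. ]
head [545.6  84.9 100. ] [561.7  88.6 100. ]
[543.57300839 134.26558987 205.72799763] [1.76694089e-01 3.13512326e-01 1.47772345e+00 1.01873565e-04
 1.34979382e+00 1.81801677e-01]
```

Request:
step_arm --series '[0,0,-45,0,0.85,0,0,-45,0,0.85,0,0,-30,0,0.85,0,0,-12.5,0,0.85,0,-4,0,0,0.85,0,-4,0,0,0.85,0,-4,0,0,0.85,0,-2,0,0,0.85,0,-1.5,0,0,0.85,0,-1.5,0,0,0.85,0,-1.5,0,0,0.85,0,-1.5,0,0,0.85,0,-1.5,0,0,0.85,0,-1.5,0,0,0.85,0,-1.5,0,0,0.85,0,-1.5,0,0,0.85,0,0,0,0,0.85]'

```text
clock: 11.05
eef_pos: [543.3, 108.4, 72.9]
eef_rot: [3.142, -0.0, 1.569]
wrist_force: [0.6, 0.1, -0.4]
finger_gap: 13.6
finger_force: 0.0
```

Run:
```python
from h import *
o,p,d,q,dq=measure('pics/c5.png'); o.pop('m');print(o);s=manip.read_state(); print(s['eef_pos'],s['wrist_force'],s['finger_gap'],s['clock'])
```

```text
{}
[543.27550937 108.45326825  72.94530905] [ 0.76221777  0.32831636 -0.09006683] 14.02054874171975 11.15
```

View pics/c5.png

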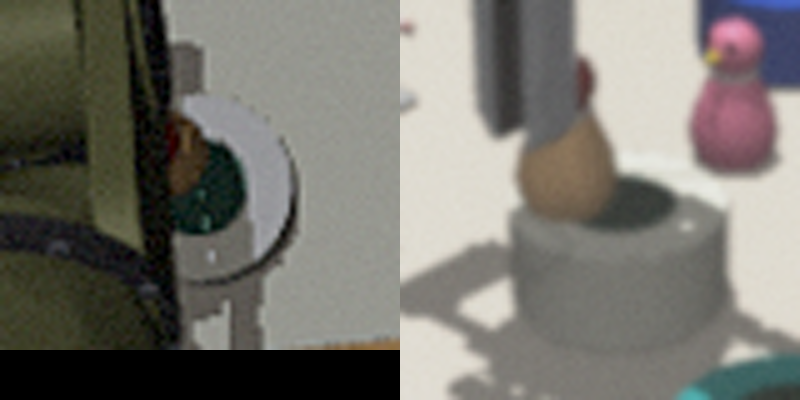

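The scene crop shows the fingertips ending at about (550,140), level with the bird's shoulder, which is higher than expected. I'll check with depth.

Run:
```python
from h import *
q,d=manip.camera("scene"); i=info("scene"); f=210/np.tan(np.radians(i['fovy'])/2)
for a,b in((495,60),(495,120),(505,132),(512,128),(540,60),(550,100),(550,120),(545,132),(550,138),(550,146),(560,130),(560,160),(585,80),(570,180)):
    u=190+(a-400)/5-.4; v=195+b/5-.4; z=d[int(round(v)),int(round(u))]
    P=Rm(i['orientation'])@np.array([(u-i['cx'])/f*z,(v-i['cy'])/f*z,z])+np.array(i['eye']); print(a,b,z,P.round(0), q[int(round(v)),int(round(u))])
```

```text
495 60 950.325 [554. 114. 117.] [70 70 69]
495 120 956.19904 [551. 118.  94.] [80 80 82]
505 132 964.2745 [552. 112.  86.] [ 98 105 106]
512 128 964.3512 [551. 110.  87.] [81 84 85]
540 60 927.64105 [526. 117. 127.] [102 101 101]
550 100 935.95966 [524. 114. 110.] [98 96 97]
550 120 944.71423 [527. 111.  99.] [98 98 98]
545 132 943.59174 [527. 115.  96.] [ 99 100  99]
550 138 943.88446 [525. 114.  94.] [87 93 95]
550 146 969.2158 [540. 100.  79.] [ 88 108 127]
560 130 949.91125 [527. 107.  94.] [91 96 98]
560 160 965.8742 [533. 101.  76.] [ 88 113 134]
585 80 962.7715 [533.  86. 105.] [60 63 89]
570 180 968.0945 [529. 100.  68.] [ 85 110 130]
```

Request:
step_arm --series '[0,4,0,0,0.85,0,8,0,0,0.85,0,10,0,0,0.85,0,8,0,0,0.85,0,0,0,0,0.85,0,0,0,0,0.85]'

```text
clock: 11.95
eef_pos: [543.2, 138.4, 72.9]
eef_rot: [-3.142, 0.0, 1.569]
wrist_force: [-0.1, 0.3, 0.1]
finger_gap: 14.1
finger_force: 0.0
```

```bash
cat >> h.py <<'E'
def cloud(n):
    p,d=manip.camera(n); i=info(n); f=210/np.tan(np.radians(i['fovy'])/2)
    v,u=np.mgrid[0:420,0:560]
    P=np.stack([(u-i['cx'])/f*d,(v-i['cy'])/f*d,d],-1)@Rm(i['orientation']).T+np.array(i['eye'])
    P[d<=0]=np.nan
    return p,P
E
python3 - <<'E'
from h import *
q,P=cloud("scene"); e=manip.read_state()['eef_pos']; print(e)
X,Y,Z=P[...,0],P[...,1],P[...,2]
print(X.size)
m=(abs(X-e[0])<40)&(abs(Y-e[1])<22)
for z in range(20,160,8):
    k=m&(Z>z)&(Z<=z+8); print(z,k.sum(), (X[k].min().round(),X[k].max().round(),Y[k].min().round(),Y[k].max().round()) if k.sum() else '')
k=(Z>53)&(Z<63)&(X>515)&(X<570)&(Y>60)&(Y<115);print('belly',np.c_[X[k],Y[k]].mean(0),X[k].min(),Y[k].max())
cv2.imwrite('pics/c6.png',cv2.resize(q[150:280,150:310],None,fx=4,fy=4,interpolation=cv2.INTER_CUBIC))
E
```

```text
[543.26187939 138.28116069  72.89793865]
235200
20 24 (np.float64(518.0), np.float64(544.0), np.float64(116.0), np.float64(119.0))
28 25 (np.float64(517.0), np.float64(544.0), np.float64(116.0), np.float64(120.0))
36 26 (np.float64(509.0), np.float64(541.0), np.float64(116.0), np.float64(119.0))
44 9 (np.float64(522.0), np.float64(543.0), np.float64(116.0), np.float64(119.0))
52 0 
60 0 
68 0 
76 3 (np.float64(535.0), np.float64(553.0), np.float64(130.0), np.float64(147.0))
84 44 (np.float64(527.0), np.float64(561.0), np.float64(133.0), np.float64(150.0))
92 72 (np.float64(524.0), np.float64(562.0), np.float64(129.0), np.float64(150.0))
100 77 (np.float64(523.0), np.float64(565.0), np.float64(129.0), np.float64(150.0))
108 78 (np.float64(523.0), np.float64(563.0), np.float64(128.0), np.float64(150.0))
116 80 (np.float64(523.0), np.float64(563.0), np.float64(130.0), np.float64(151.0))
124 84 (np.float64(523.0), np.float64(564.0), np.float64(128.0), np.float64(150.0))
132 80 (np.float64(523.0), np.float64(565.0), np.float64(131.0), np.float64(150.0))
140 78 (np.float64(523.0), np.float64(563.0), np.float64(130.0), np.float64(151.0))
148 81 (np.float64(522.0), np.float64(563.0), np.float64(130.0), np.float64(150.0))
156 90 (np.float64(522.0), np.float64(564.0), np.float64(128.0), np.float64(151.0))
belly [533.56839722  99.34983831] 521.9334486109516 109.84005416319462
```

View pics/c6.png

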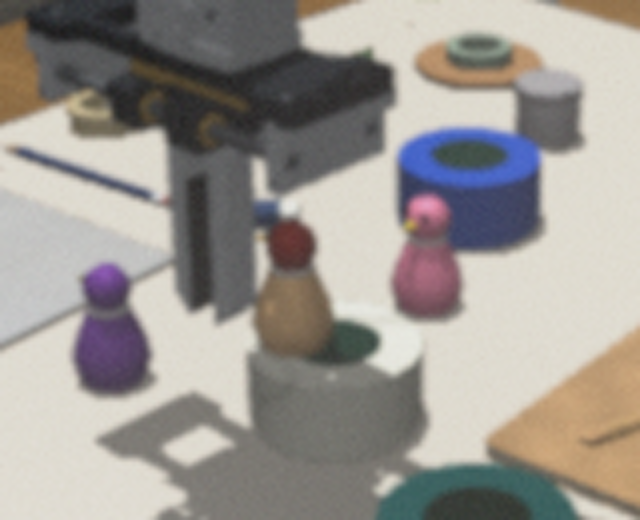

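The fingers stand 20 mm clear of the bird on the +y side. Their lower ends (crop (215,315)) are at about z 86, although the TCP reading of 73 would put them at 48, so the z reading is about 36 mm off from what the cameras show. I'll set the height from the cameras: lower in steps and re-measure.

Request:
step_arm --series '[0,0,-8,0,0.85,0,0,-8,0,0.85,0,0,-6,0,0.85,0,0,-4,0,0.85,0,0,0,0,0.85,0,0,0,0,0.85]'

```text
clock: 12.75
eef_pos: [543.4, 138.5, 47.2]
eef_rot: [3.141, -0.0, 1.569]
wrist_force: [-1.0, 0.1, -0.2]
finger_gap: 13.8
finger_force: 0.0
```

```bash
cat >> h.py <<'E'
def tips(n="scene"):
    q,P=cloud(n); e=manip.read_state()['eef_pos']; X,Y,Z=P[...,0],P[...,1],P[...,2]
    m=(abs(X-e[0])<40)&(Y>122)&(Y<e[1]+22)
    for z in range(8,110,4):
        k=m&(Z>z)&(Z<=z+4)
        if k.sum(): print(z,k.sum(),X[k].min().round(),X[k].max().round(),Y[k].min().round(),Y[k].max().round())
    print(e)
E
python3 - <<'E'
from h import *
tips()
E
```

```text
56 6 533.0 553.0 135.0 148.0
60 19 531.0 560.0 132.0 150.0
64 28 526.0 564.0 131.0 150.0
68 33 524.0 560.0 130.0 151.0
72 40 524.0 560.0 133.0 150.0
76 35 524.0 563.0 130.0 150.0
80 38 523.0 563.0 132.0 152.0
84 38 523.0 564.0 130.0 150.0
88 37 524.0 562.0 131.0 151.0
92 44 523.0 564.0 130.0 150.0
96 38 523.0 565.0 131.0 150.0
100 37 523.0 562.0 130.0 149.0
104 37 524.0 563.0 129.0 151.0
108 38 523.0 560.0 130.0 150.0
[543.40107275 138.48556534  47.18324863]
```

Request:
step_arm --series '[0,0,-5,0,0.85,0,0,-4,0,0.85,0,0,0,0,0.85,0,0,0,0,0.85]'

```text
clock: 13.3
eef_pos: [543.3, 138.5, 38.0]
eef_rot: [-3.142, 0.0, 1.569]
wrist_force: [-0.3, 0.6, 0.6]
finger_gap: 13.8
finger_force: 0.0
```

```bash
python3 - <<'E' | head -8
from h import *
tips()
E
```

```text
48 14 533.0 554.0 131.0 149.0
52 20 528.0 558.0 134.0 149.0
56 30 525.0 564.0 129.0 151.0
60 34 523.0 563.0 131.0 150.0
64 33 525.0 564.0 133.0 150.0
68 40 524.0 562.0 131.0 150.0
72 36 523.0 562.0 132.0 149.0
76 34 523.0 561.0 131.0 150.0
```

Request:
step_arm --series '[0,-5,0,0,0.85,0,-5,0,0,0.85,0,-5,0,0,0.85,0,-3,0,0,0.85,0,-1.5,0,0,0.85,0,-1.5,0,0,0.85,0,-1.5,0,0,0.85,0,-1.5,0,0,0.85,0,-1.5,0,0,0.85,0,-1.5,0,0,0.85,0,-1.5,0,0,0.85,0,-1.5,0,0,0.85,0,-1.5,0,0,0.85,0,-1.5,0,0,0.85,0,0,0,0,0.85]'

```text
clock: 15.22
eef_pos: [543.3, 105.3, 37.9]
eef_rot: [3.142, 0.0, 1.569]
wrist_force: [-0.8, 0.1, -0.2]
finger_gap: 14.1
finger_force: 0.1
```

```bash
cat >> h.py <<'E'
def bird():
    q,P=cloud("scene"); X,Y,Z=P[...,0],P[...,1],P[...,2]
    hsv=cv2.cvtColor(q,cv2.COLOR_BGR2HSV); H,S=hsv[...,0].astype(int),hsv[...,1]
    box=(X>490)&(X<570)&(Y>30)&(Y<120)
    r=box&(Z>85)&((H<8)|(H>172))&(S>90)
    b=box&(Z>50)&(Z<85)&(H>8)&(H<22)&(S>60)
    for nm,m in(('head',r),('body',b)):
        v,u=np.nonzero(m); print(nm,m.sum(),'px',(u.min(),u.max(),v.min(),v.max()) if m.sum() else'')
        if m.sum():
            z=100 if nm=='head' else 65
            print('  mid ray',ray("scene",(u.min()+u.max())/2,(v.min()+v.max())/2,z).round(1),'pts',np.nanmean(P[m],0).round(1))
            if nm=='body':
                # horizontal circle fit on belly points
                k=m&(Z<64); A=np.c_[X[k],Y[k]]
                from scipy.optimize import least_squares
                s=least_squares(lambda c:np.hypot(*(A-c).T)-20.5,[540,80],loss='soft_l1'); print('  belly fit',s.x.round(1),k.sum())
    s=manip.read_state(); print(s['eef_pos'].round(1),s['wrist_force'].round(1),s['clock'])
    return q
E
python3 - <<'E'
from h import *
q=bird(); cv2.imwrite('pics/c7.png',cv2.resize(q[180:280,170:280],None,fx=5,fy=5,interpolation=cv2.INTER_CUBIC))
E
```

```text
head 24 px (np.int64(227), np.int64(230), np.int64(205), np.int64(213))
  mid ray [543.4  70.6 100. ] pts [534.9  79.9 106.1]
body 135 px (np.int64(227), np.int64(235), np.int64(218), np.int64(236))
  mid ray [532.3  75.6  65. ] pts [527.6  81.4  68.5]
  belly fit [544.7  78.1] 45
[543.3 105.4  38. ] [ 0.1 -0.9  0.1] 15.275
```

View pics/c7.png

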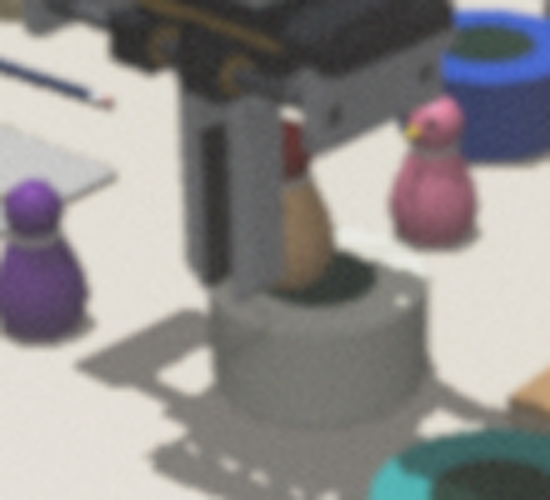

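The fingertips now push at belly height and the bird slides upright. It is about 6 mm short in y, so I'll finish this push and then withdraw to look.

Request:
step_arm --series '[0,-1.5,0,0,0.85,0,-1.5,0,0,0.85,0,-1.5,0,0,0.85,0,-1,0,0,0.85,0,0,0,0,0.85,0,3,0,0,0.85,0,6,0,0,0.85,0,10,0,0,0.85,0,15,0,0,0.85,0,10,30,0,0.85,5,20,50,0,0.85,10,40,50,0,0.85,20,60,0,0,0.85,10,40,0,0,0.85,0,0,0,0,0.85,0,0,0,0,0.85]'

```text
clock: 17.27
eef_pos: [587.3, 301.8, 165.8]
eef_rot: [-3.141, 0.0, 1.569]
wrist_force: [0.7, -1.1, -0.0]
finger_gap: 13.8
finger_force: 0.0
```

```bash
cat >> h.py <<'E'
def topview():
    p,P=cloud("top"); hsv=cv2.cvtColor(p,cv2.COLOR_BGR2HSV); H,S,V=[hsv[...,k].astype(int) for k in range(3)]
    bx=np.zeros(H.shape,bool); bx[195:255,203:270]=1
    X,Y,Z=P[...,0],P[...,1],P[...,2]
    def mid(m,z):
        m=cv2.morphologyEx(m.astype(np.uint8),cv2.MORPH_OPEN,np.ones((2,2)))
        c=max(cv2.findContours(m,0,cv2.CHAIN_APPROX_NONE)[0],key=cv2.contourArea); (u,v),r=cv2.minEnclosingCircle(c); return (round(u,1),round(v,1),round(r,1)),ray("top",u,v,z).round(1)
    print('head',mid(bx&((H<8)|(H>174))&(S>150),100))
    print('bird',mid(bx&((H<24)|(H>172))&(S>90),60))
    y=bx&(H>22)&(H<34)&(S>150)&(V>110); v,u=np.nonzero(y); print('beak',y.sum(),ray("top",u.mean(),v.mean(),100).round(1) if y.sum() else'')
    k=bx&(Z>38)&(Z<52); v,u=np.nonzero(k); 
    print('plinth box mid',ray("top",(u.min()+u.max())/2,(v.min()+v.max())/2,45).round(1))
    g=bx&(H>65)&(H<95)&(S>60); 
    h=cv2.convexHull(np.argwhere(g)[:,::-1].astype(np.int32)); print('felt',cv2.minEnclosingCircle(h),g.sum())
    return p
E
python3 - <<'E'
from h import *
p=topview(); bird()
cv2.imwrite('pics/c8.png',cv2.resize(p[190:260,195:275],None,fx=6,fy=6,interpolation=cv2.INTER_CUBIC))
E
```

```text
head ((232.9, 219.4, 5.4), array([540.5,  68.9, 100. ]))
bird ((234.7, 221.8, 8.6), array([539.9,  69.4,  60. ]))
beak 3 [558.3  74.5 100. ]
plinth box mid [530.4  71.7  45. ]
felt ((234.13917541503906, 227.00515747070312), 9.356657981872559) 129
head 69 px (np.int64(223), np.int64(232), np.int64(203), np.int64(211))
  mid ray [551.3  65.4 100. ] pts [538.9  76.9 108.1]
body 268 px (np.int64(220), np.int64(237), np.int64(217), np.int64(235))
  mid ray [539.   75.9  65. ] pts [533.5  82.1  69.3]
  belly fit [544.8  71.9] 88
[587.6 301.1 166.3] [-0.3  0.9  0.3] 17.375
```

View pics/c8.png

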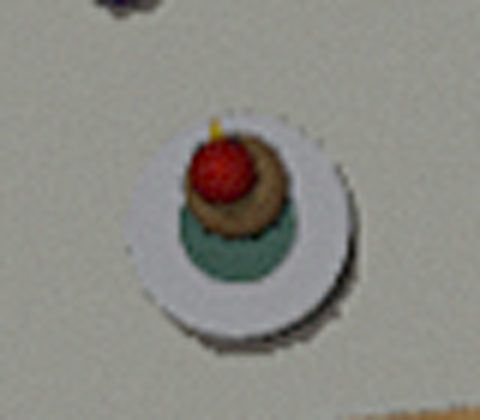

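The belly is at crop (238,186) and the felt and plinth centre at about (239,226), so y is right and x needs about -13 mm. The beak at (215,125) points to +x, so the fork goes around it with a wider gap.

Run:
```python
from h import *
g=lambda a,b,z:ray("top",195+a/6-.42,190+b/6-.42,z).round(1)
print('belly',g(238,186,58),'felt',g(238.5,225,45),'plinth',g(240,226,45),'beak',g(215,122,100),'head',g(221,169,100))
```

```text
belly [543.   70.7  58. ] felt [529.   72.1  45. ] plinth [528.6  71.5  45. ] beak [562.3  74.2 100. ] head [544.4  72.1 100. ]
```

Request:
step_arm --series '[1.4,-25.5,0,-0.174,0.723,1.4,-25.5,0,-0.174,0.723,1.4,-25.5,0,-0.174,0.723,1.4,-25.5,0,-0.174,0.723,1.4,-25.5,0,-0.174,0.723,1.4,-25.5,0,-0.174,0.723,1.4,-25.5,0,-0.174,0.723,1.4,-25.5,0,-0.174,0.723,1.4,-25.5,0,-0.174,0.723,0,0,0,0,0.723,0,0,0,0,0.723]'

```text
clock: 18.75
eef_pos: [600.1, 72.4, 166.4]
eef_rot: [-3.141, -0.0, 0.005]
wrist_force: [0.3, 0.6, -0.3]
finger_gap: 26.3
finger_force: 0.0
```

Request:
step_arm --series '[0,0,-40,0,0.723,0,0,-40,0,0.723,0,0,-25,0,0.723,0,0,-13,0,0.723,0,0,0,0,0.723,0,0,0,0,0.723]'

```text
clock: 19.5
eef_pos: [600.9, 72.6, 49.4]
eef_rot: [-3.141, -0.002, 0.003]
wrist_force: [0.3, -0.8, 0.1]
finger_gap: 26.2
finger_force: 0.0
```

Run:
```python
from h import *
q,P=cloud("scene"); e=manip.read_state()['eef_pos']; X,Y,Z=P[...,0],P[...,1],P[...,2]
m=(X>582)&(X<620)&(abs(Y-e[1])<40)
for z in range(20,100,4):
    k=m&(Z>z)&(Z<=z+4)
    if k.sum(): print(z,k.sum(),X[k].min().round(),X[k].max().round(),Y[k].min().round(),Y[k].max().round())
print(e)
```

```text
56 1 602.0 602.0 59.0 59.0
60 13 591.0 611.0 56.0 91.0
64 23 591.0 609.0 54.0 95.0
68 31 591.0 610.0 49.0 99.0
72 34 590.0 610.0 49.0 100.0
76 34 590.0 613.0 51.0 100.0
80 36 590.0 610.0 50.0 100.0
84 33 591.0 609.0 49.0 100.0
88 34 590.0 611.0 49.0 101.0
92 37 590.0 611.0 50.0 100.0
96 29 591.0 610.0 49.0 101.0
[600.88014955  72.45918719  49.41574139]
```

Request:
step_arm --series '[0,0,-6,0,0.723,0,0,-5,0,0.723,-5,0,0,0,0.723,-5,0,0,0,0.723,-5,0,0,0,0.723,-5,0,0,0,0.723,-5,0,0,0,0.723,-3,0,0,0,0.723,-1.5,0,0,0,0.723,-1.5,0,0,0,0.723,-1.5,0,0,0,0.723,-1.5,0,0,0,0.723,-1.5,0,0,0,0.723,-1.5,0,0,0,0.723,-1.5,0,0,0,0.723,0,0,0,0,0.723]'

```text
clock: 21.55
eef_pos: [561.7, 72.4, 37.2]
eef_rot: [-3.142, 0.0, 0.003]
wrist_force: [-0.3, 0.8, 0.1]
finger_gap: 26.3
finger_force: 0.2
```

Run:
```python
from h import *
bird()
```

```text
head 83 px (np.int64(225), np.int64(234), np.int64(204), np.int64(214))
  mid ray [541.9  69.2 100. ] pts [532.6  78.9 106.7]
body 274 px (np.int64(221), np.int64(239), np.int64(218), np.int64(236))
  mid ray [533.8  76.9  65. ] pts [527.5  83.   68.4]
  belly fit [539.1  72.8] 92
[561.7  72.3  37.1] [ 0.2  0.1 -0.3] 21.6
```

Request:
step_arm --series '[-1.5,0,0,0,0.723,-1.5,0,0,0,0.723,-1.5,0,0,0,0.723,-1.5,0,0,0,0.723,-1.3,0,0,0,0.723,-1,0,0,0,0.723,0,0,0,0,0.723,2,0,0,0,0.723,5,0,0,0,0.723,10,0,0,0,0.723,15,0,0,0,0.723,15,0,10,0,0.723,0,0,40,0,0.723,0,10,50,0,0.723,0,50,30,0,0.723,0,60,0,0,0.723,0,60,0,0,0.723,0,50,0,0,0.723,0,0,0,0,0.723,0,0,0,0,0.723]'

```text
clock: 24.1
eef_pos: [600.7, 302.0, 166.8]
eef_rot: [3.141, 0.0, 0.003]
wrist_force: [-0.0, 0.4, 0.2]
finger_gap: 25.9
finger_force: 0.0
```

Run:
```python
from h import *
p=topview(); q=bird()
a=cv2.resize(p[190:260,195:275],None,fx=5,fy=5,interpolation=cv2.INTER_CUBIC);b=cv2.resize(q[200:270,190:270],None,fx=5,fy=5,interpolation=cv2.INTER_CUBIC)
cv2.imwrite('pics/c9.png',np.hstack([a,b]))
```

```text
head ((232.2, 225.3, 5.3), array([527.2,  70.5, 100. ]))
bird ((234.7, 227.6, 8.7), array([526.1,  69.6,  60. ]))
beak 3 [544.6  73.8 100. ]
plinth box mid [529.2  71.7  45. ]
felt ((234.5, 227.5), 9.300638198852539) 24
head 68 px (np.int64(228), np.int64(237), np.int64(205), np.int64(213))
  mid ray [537.5  65.2 100. ] pts [524.6  78.2 108.1]
body 278 px (np.int64(224), np.int64(242), np.int64(220), np.int64(238))
  mid ray [523.4  78.9  65. ] pts [519.5  83.1  68.8]
  belly fit [530.6  72.4] 94
[600.9 301.2 167.2] [ 0.8  0.6 -1.2] 24.2
```

View pics/c9.png

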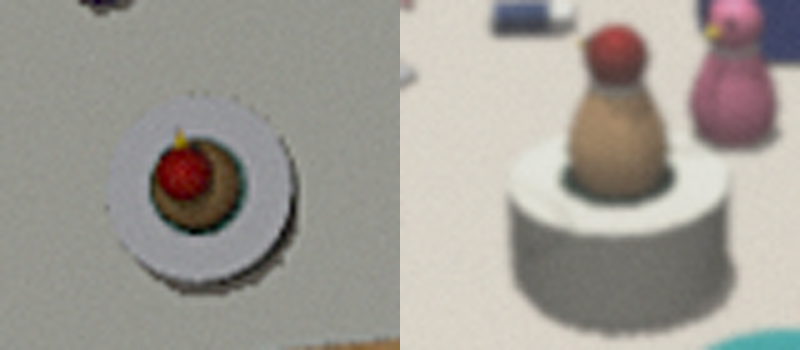

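The bird stands upright and central on the felt, with green showing all round the belly at crop (198,187). The plinth hasn't visibly moved and the hand is well clear, so I'm handing in.

```bash
python3 -c "
from cell import manip
print(manip.sign_off())"
```

```text
the job is handed in; nothing more can be done
None
```

The bird stands upright, about centred on the felt disc, with the hand clear; I handed the job in at about 24 s (no verdict was shown), after my first push briefly leaned the bird because the fingertips sat about 36 mm higher than the readings implied.

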